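# Lock the bottle bay with its retaining rod

## Task

Lock the little bottle bay: turn the winged bushing in the yoke until its cross-hole lines up with the holes in the yoke's cheeks, then pass the longer of the two rods through cheek, bushing and cheek, from the side away from the bottles, until its square handle is fully home against the yoke, and let go. The rods lie handle-first in the low riser, so the long one has to be drawn out by its shank, put down and taken again by its handle. Leave the short rod, the jar and all bottles where they are, standing.

Things in the scene. Friction and masses are not known exactly. Their poses are not given: they have to be found in the camera images.
- rack: Fixed bottle bay with a dark steel yoke. Origin on the table under the yoke's centre, z up. Yoke: 46 (x) x 56 (y) x 72 mm high, open on its x sides; cheeks 8 mm thick at y = +-20 to 28 mm, each with a round 13.5 mm hole (2 mm chamfer on its +y face) on a line along y at x = 0, 50 mm above the table. The rod enters at +y and moves towards -y. The wooden bay lies at y below -28 mm
- bore (a point): Mouth of the yoke's entry hole: centre of the hole in the outer (+y) face of the yoke, 50 mm above the table; axes as the rack
- keeper (a joint): Angle of the steel bushing about its upright axis in the yoke's middle, rad, counter-clockwise from above positive; 0 or pi = its cross-hole is lined up with the yoke's holes (along the rack's y), pi/2 = crosswise. Turns against light friction (0.03 N m), stays where it is left; stops at -0.7 and 3.85
- keeper_grip (a point): Middle of the bushing's grip wing, 92.5 mm above the table on the bushing's axis; its y axis runs along the wing and along the cross-hole (both ways alike). The wing is 40 mm long, 10 mm thick, from 78.5 to 106.5 mm above the table. The bushing below it, between the cheeks, is 36 mm across; its 13.5 mm cross-hole lies 50 mm above the table
- riser: Fixed low wooden riser, 90 (x) x 196 (y) x 62 mm high, with two bays open at its -x face, centred at y = -47 and +47 mm, each 86 mm wide, 40 mm high. Origin: centre of its underside. Floor 12 mm thick, roof from 52 to 62 mm; three fixed bottles on it at x = -2 to 42 mm, up to 138 mm above the table. One rod in each bay (which in which varies), handle inside, shank sticking out level to -x
- rod_long: The rod to fit: round steel shank 10 mm across, 150 mm long, last 10 mm tapered to 4.4 mm; square steel handle 22 x 22 x 55 mm. Origin on the axis at the shoulder; +x to the nose; handle at x = -55 to 0 mm. About 0.24 kg, balances inside the handle 14 mm from the shoulder, so lies level on it, axis 11 mm up. At first the shoulder is about 12 mm inside the riser, axis 23 mm above the table
- rod_long_nose (a point): Tip of the long rod's shank, on its axis, 150 mm from the shoulder
- rod_short: The wrong rod: same shank thickness and handle, but the shank is only 75 mm long. Leave it. Origin and axes as for the long rod
- vial_a: Small amber bottle in the bay, 42 mm across, 75 mm tall, nearer the yoke. Origin: centre of its underside
- vial_b: Small amber bottle in the bay, 42 mm across, 75 mm tall, at the far end. Origin: centre of its underside
- jar: Low amber jar, 54 mm across, 60 mm tall, on the table on the rack's -x side beside the rod's way. Origin: centre of its underside
- tall_bottle: Amber bottle, 60 mm across, 155 mm tall, on the table on the rack's +x side. Origin: centre of its underside
- white_bottle: White plastic bottle, 54 mm across, 125 mm tall, on the table beside the riser. Origin: centre of its underside
- bay (a point): Middle of the floor of the wooden bay (12 mm above the table), axes as the rack. In the rack's frame the bay spans y = -28 to -148, x = 12 to 94 mm, at most 70 mm high, its bottles 87 mm; only its end wall (y = -138 to -148) crosses the rod's line. With the handle home the long rod's nose stops at y = -122 mm
Mind the look-alikes: they are no part of the job. What is shaped like the rod_long but red is not meant. What is shaped like the white_bottle but purple is not meant.

How it is judged:
On the way, in this order (a step that is already met when the one before it is completed fails the run):
1. the bushing's cross-hole is lined up with the yoke's holes (within 0.25 rad) while the rod's nose is still outside the bushing (angle between the y axis of keeper_grip and the y axis of rack, either way round below 0.25 rad and distance between rod_long_nose and keeper_grip above 0.048 m), for 0.2 s.
2. the long rod's nose has come out of the yoke's far cheek, entering from the side away from the bottles (y of rod_long_nose in the frame of rack below -0.034 m and y of rod_long in the frame of rack above 0.02 m and x of rod_long_nose in the frame of rack between -0.012 and 0.012 m and z of rod_long in the frame of rack between 0.035 and 0.065 m), for 0.1 s.
At the end, for the whole second after the job is handed in: The long rod runs through both cheeks and the lined-up bushing (within 0.25 rad), its handle's shoulder within 5 mm of the yoke's outer face and 8 mm of the hole's centre, its nose beyond the yoke in front of the bottles, at rest and released; all bottles upright (y of rod_long in the frame of rack between 0.024 and 0.033 m and distance between rod_long and bore below 0.008 m and angle between the x axis of rod_long and the y axis of rack, either way round below 0.12 rad and y of rod_long_nose in the frame of rack below -0.11 m and angle between the y axis of keeper_grip and the y axis of rack, either way round below 0.25 rad and linear speed of rod_long below 0.02 m/s and angle between each of vial_a, vial_b, jar, tall_bottle, white_bottle's own z axis and vertical below 0.2 rad); the robot touches nothing.
It fails at once if a bottle or the jar is moved by more than 30 mm (distance of any of vial_a, vial_b, jar, tall_bottle, white_bottle from where it was at the start of the episode above 0.03 m).
It fails at once if the short rod is moved by more than 30 mm (distance of rod_short from where it was at the start of the episode above 0.03 m).
It also fails if it takes over 70 s, if anything falls off the work surface, if the arm or the gripper's body presses on something with over 40 N, if the wrist force passes 120 N, or if a joint passes its speed limit or range.

## Robot

A 6-joint arm with a two-finger parallel gripper is mounted at the origin on the work surface. World frame = base frame: x ahead of the robot, y to its left, z up, the work surface at z = 0. Lengths are in m, angles in rad, forces in N, time in s.
With the tool pointing down it reaches from about 0.325 to 0.85 m from the base axis. Payload 15.5 kg.
Tool frame: the origin (TCP) lies between the finger pads; the fingertips stand 14 mm ahead of it and the grasp point (between the pads) lies 5 mm behind it; z points along the fingers, y is the direction in which the jaws open and shut (so a half turn about z gives the same grasp; the last joint's range is limited). The gripper opens to 91 mm and grips with 3 to 60 N. Pads are 32 mm wide; open, the fingers measure 118 mm over their backs; the gripper's body (76 mm by 178 mm) begins 60 mm behind the grasp point.
Start: joints at [1.155, 0.494, 1.345, -0, 1.302, -0.096], TCP at [0.196, 0.593, 0.228] pointing down, gripper open.
Joint ranges: [-2.91, 2.91], [-0.82, 2.16], [0.22, 2.67], [-1.22, 4.37], [0.12, 2.79], [-3.08, 3.08]. Speed limits (rad/s): [1.89, 1.89, 2.57, 3.01, 3.01, 3.01].

## Interface

Orientations are given as a rotation vector (axis times angle).
In Python, from bench import manip gives the robot as it stands. The module is installed in compiled form; this text tells all that it offers. Calls block until the motion is done:
- manip.move_ptp(position, orientation): joint-space move of the TCP to a pose.
- manip.move_straight(position, ori=None, max_speed=0.15): straight line of the TCP; ori=None keeps the orientation; max_speed is the mean speed in m/s.
- manip.goto_joints(angles): joint-space move.
- manip.set_gripper(opening, effort=None): finger opening in m; effort is the grip in N (None keeps the last); returns when the fingers have stopped.
- manip.sleep(seconds).
- manip.ik(position, orientation): joint angles nearest the present ones, or None.
- manip.sense(): the state.
- manip.grab_frame(name): name is "side" or "top" or "wrist"; returns a dict with "img" (400x640x3 uint8, red, green, blue), "fx", "fy", "cx", "cy" (pixels), "origin" and "attitude" of the camera in the world. Camera axes: x right, y down, z forward; pixel columns grow to the right and rows downward; lengths in m; the calibration is good to about 2 mm. A picture is of the moment at which its call begins. There is no depth.
A pose or a line that the arm cannot do raises manip.Unreachable and nothing moves.
- manip.finish_job(): hands the job in, once; it reports no verdict.
The state is a dict: "time_s": time; "q": joint angles; "dq": joint speeds; "joint_torque": joint torques, N m; "position": TCP position; "eef_rot": TCP orientation; "ft_force": force on the tool from outside, world axes, zero at the start; "ft_torque": the same for the moment, N m; "finger_gap": finger opening in m.
Only numpy, scipy, OpenCV 4.12 (cv2) and the standard library are available. Lean on these libraries where they do the work, as an engineer would, in place of code of your own. Each camera call takes 0.05 s, during which the arm holds its last target. There are 200 camera calls.

## Working session

There is one attempt and no reset: what is moved stays moved. The work goes in short steps, each a Python script; the robot and the scene stay as the last script left them, time stands still between calls to the robot, and variables do not carry over. Pictures are saved under pics/ and viewed, about 8 in all and at most 12, crops included, and the job is handed in when it is done.

```bash
mkdir -p pics
cat > h.py <<'E'
import numpy as np, cv2
from bench import manip
from scipy.spatial.transform import Rotation as R
def grab(n,f=None):
    d=manip.grab_frame(n)
    if f: cv2.imwrite('pics/'+f,d['img'][:,:,::-1])
    return d
def rot(d):
    a=np.array(d['attitude'],float)
    return a if a.shape==(3,3) else (R.from_rotvec(a).as_matrix() if a.size==3 else R.from_quat(a).as_matrix())
def ray(d,u,v):
    r=rot(d)@np.array([(u-d['cx'])/d['fx'],(v-d['cy'])/d['fy'],1.]); return np.array(d['origin']),r
def onz(d,u,v,z):
    o,r=ray(d,u,v); return o+r*(z-o[2])/r[2]
def proj(d,p):
    c=rot(d).T@(np.array(p)-np.array(d['origin'])); return c[0]/c[2]*d['fx']+d['cx'],c[1]/c[2]*d['fy']+d['cy']
def down(yaw):  # tool z down, tool y axis (jaw) at angle yaw in the world
    y=np.array([np.cos(yaw),np.sin(yaw),0]); z=np.array([0,0,-1.]); x=np.cross(y,z)
    return R.from_matrix(np.c_[x,y,z]).as_rotvec()
E
python3 - <<'E'
from h import *
for n in ('top','side'):
    d=grab(n,n+'0.png'); print(n,d['fx'],d['cx'],d['cy'],d['origin'],d['attitude'])
s=manip.sense(); print(s['position'],s['eef_rot'],s['finger_gap'],s['time_s'])
E
```

```text
top 434.0312462958511 316.45569153389 198.73989951746205 [0.42241561 0.07818593 1.05785438] [-2.14305851  2.14877068 -0.18491791]
side 421.49274575812984 325.96234925546275 198.7597153692248 [ 0.08150471 -0.42728838  0.69625981] [-2.1439096   0.88827932 -0.41063664]
[0.19635037 0.59304114 0.22738154] [-5.0016125e-01 -3.1012045e+00  1.6304138e-03] 0.09095618000314326 0.1
```

View pics/top0.png

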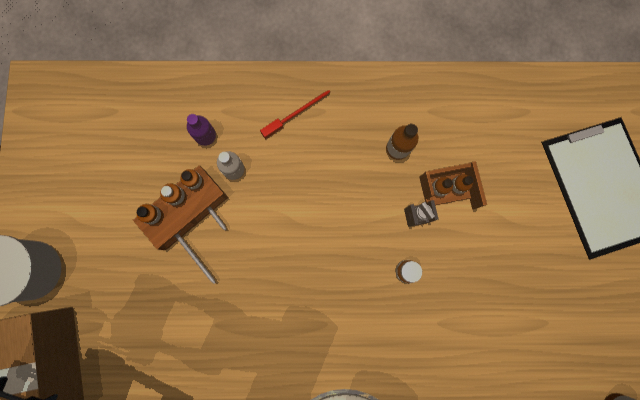

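View pics/side0.png

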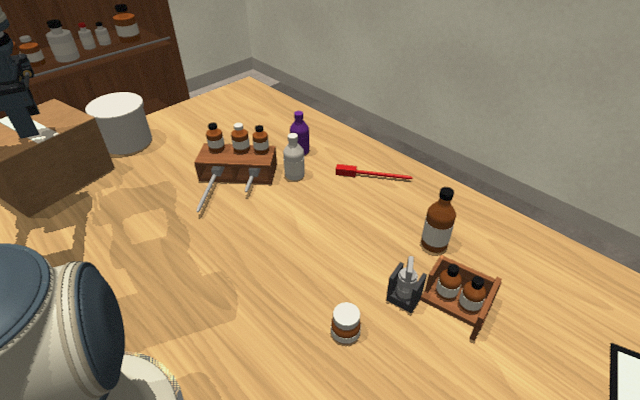

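Candidates for the long rod are the grey rod with its nose at top (215,282), the grey short one with its nose at (226,229), and the red decoy at (295,115). I choose the first: grey, and the longest out of the riser. The white bottle is at (230,165) and the purple look-alike at (201,130). The yoke is at (420,213) and the jar at (411,271). Next is one close crop of each work area.

Run:
```python
import cv2,numpy as np
im=cv2.imread('pics/top0.png')
a=cv2.resize(im[150:300,130:250],None,fx=3.3,fy=3.3,interpolation=cv2.INTER_CUBIC)
b=cv2.resize(im[155:235,395:495],None,fx=4,fy=4,interpolation=cv2.INTER_CUBIC)
o=np.zeros((500,800,3),np.uint8);o[:a.shape[0],:a.shape[1]]=a[:500];o[:b.shape[0],400:400+b.shape[1]]=b
cv2.imwrite('pics/crop.png',o)
```

```text
(no output)
```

View pics/crop.png

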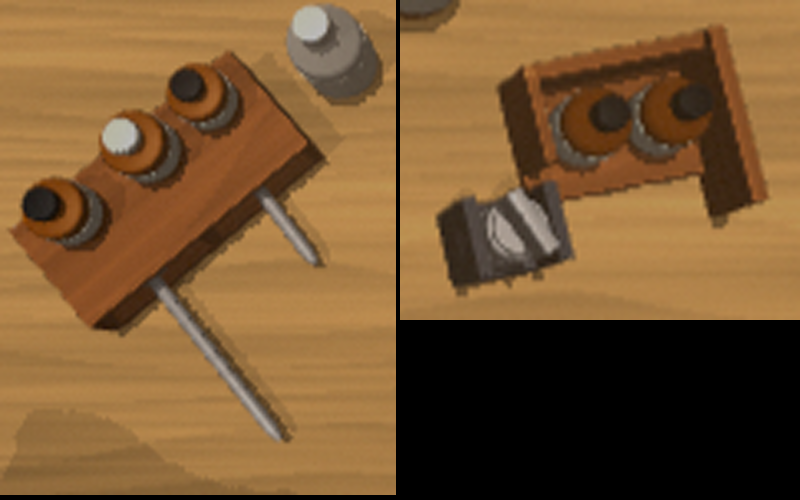

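The crop shows the long grey rod with its shank leaving the riser at about px (177.6,237) and its nose at (217,282.7). The wing runs about (423,204.5) to (432,217.5), skewed to the yoke. I'll compute the coarse poses and then take a wrist view over the yoke.

Run:
```python
from h import *
d=grab('top')
c=lambda x,y:(395+(x-400)/4,155+y/4)
def ang(a,b): return np.degrees(np.arctan2(b[1]-a[1],b[0]-a[0]))
e=onz(d,177.6,237,.023);n=onz(d,217,282.7,.023);print('rod',e,n,np.linalg.norm(n-e),ang(e,n))
w1=onz(d,*c(512,198),.1065);w2=onz(d,*c(548,250),.1065);print('wing',(w1+w2)/2,np.linalg.norm(w2-w1),ang(w1,w2))
b1=onz(d,*c(525,67),.07);b2=onz(d,*c(718,27),.07);b3=onz(d,*c(766,198),.07)
print('bay',b1,b2,b3,np.linalg.norm(b2-b1),np.linalg.norm(b3-b2),ang(b2,b1),ang(b3,b2))
y=[onz(d,*c(*p),.072) for p in((437,213),(553,183),(575,260))];print('yoke',y)
print('jar',onz(d,411,271,.06));print('tall~',onz(d,397,152,0))
# riser corners
cc=lambda x,y:(130+x/3.3,150+y/3.3)
print('riser',[onz(d,*cc(*p),.062) for p in((10,230),(95,325),(322,155),(232,53))])
# move over yoke with wrist
s=manip.sense()
wp=(w1+w2)/2
manip.move_ptp([wp[0],wp[1],.30],down(np.radians(14)))
w=grab('wrist','w1.png');print(w['origin'],w['fx'],w['cx'],w['cy'],proj(w,wp),manip.sense()['time_s'],manip.sense()['q'])
```

```text
rod [0.49551933 0.39245857 0.023     ] [0.38869333 0.29593953 0.023     ] 0.14397124466079747 -137.90167195957764
wing [ 0.54570028 -0.1820071   0.1065    ] 0.03461910905798577 -147.1988288485642
bay [ 0.64283173 -0.19315527  0.07      ] [ 0.66678091 -0.3079632   0.07      ] [ 0.56528405 -0.3296527   0.07      ] 0.11727925535200542 0.103788475849677 101.78305317102622 12.062467354156443
yoke [array([ 0.55661333, -0.13809789,  0.072     ]), array([ 0.57394939, -0.20583237,  0.072     ]), array([ 0.52929979, -0.21642453,  0.072     ])]
jar [ 0.41418018 -0.15100161  0.06      ]
tall~ [ 0.70934999 -0.14067522  0.        ]
riser [array([0.53265504, 0.48414955, 0.062     ]), array([0.46684302, 0.42193273, 0.062     ]), array([0.58511796, 0.26955477, 0.062     ]), array([0.65857605, 0.33533537, 0.062     ])]
[ 0.52617238 -0.1041061   0.45814233] 277.6731249279499 322.39108024059163 196.35555702195734 (np.float64(322.33033204971775), np.float64(178.45570411986012)) 3.1917 [-4.24701870e-01  3.61064577e-01  1.36610899e+00  9.27707155e-05
  1.41453603e+00 -6.69991700e-01]
```

View pics/w1.png

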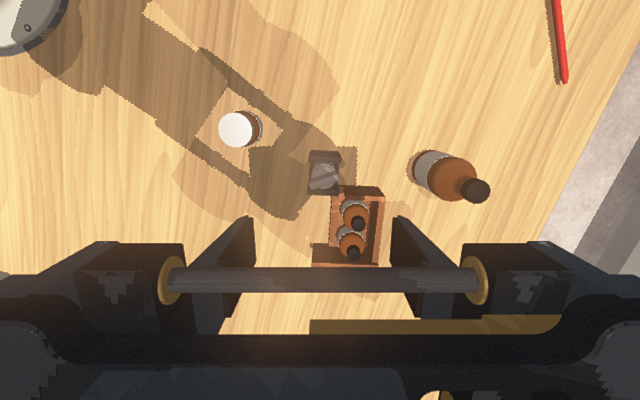

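The wrist view shows the yoke at (323,172), the vials at (355,225), the jar at (239,129) and the tall bottle at (455,178). The coarse values agree: rack yaw is about 12°, rack origin about (0.545,-0.183) and wing about 33°. I'll take a closer look from above the yoke to refine them.

Run:
```python
from h import *
th=np.radians(12);y=np.array([-np.sin(th),np.cos(th)]);o=np.array([.545,-.183])
p=o-.075*y
manip.move_straight([p[0],p[1],.17],down(th),.25)
w=grab('wrist','w2.png');print(w['origin'],proj(w,[*o,.1065]),proj(w,[*o,.072]),manip.sense()['time_s'])
np.save('w2.npy',w,allow_pickle=True)
u,v=map(int,proj(w,[*o,.08]))
im=w['img'][max(0,v-90):v+90,max(0,u-110):u+110,::-1];print(max(0,v-90),max(0,u-110))
cv2.imwrite('pics/w2c.png',cv2.resize(cv2.convertScaleAbs(im,alpha=1.6,beta=15),None,fx=3,fy=3))
```

```text
[ 0.5439459  -0.17804886  0.32918225] (np.float64(322.0349689172724), np.float64(120.45861822195154)) (np.float64(322.0341936504689), np.float64(119.5482510137406)) 3.9917
29 212
```

View pics/w2c.png

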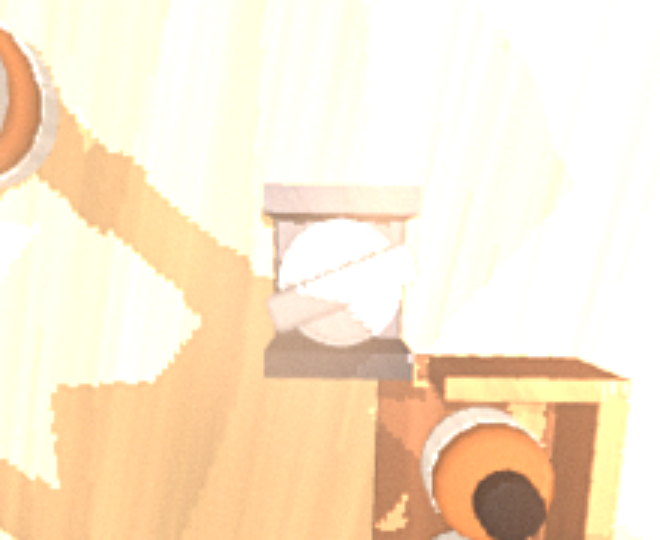

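The yoke's edges are parallel to the image, so yaw = 12° is confirmed. Its centre is at px (326,122.7), about 3.7 mm in x and -2.9 mm in y from the estimate. The wing sits 21.8° off rack x, so about 33.8° in the world. Next I grip the wing, turn it +68° and use the gripping force to find the true axis x.

```bash
cat > turn.py <<'E'
from h import *
th=np.radians(12);X=np.array([np.cos(th),np.sin(th),0]);Y=np.array([-np.sin(th),np.cos(th),0])
o=np.array([.5475,-.184,0]);z=np.array([0,0,.092])
a=np.radians(33.5-90)
def F():
    s=manip.sense();f=np.array(s['ft_force']);return np.round([f@X,f@Y,f[2]],2),s['finger_gap'],round(s['time_s'],2)
manip.set_gripper(.045,20)
manip.move_ptp(o+[0,0,.17],down(a)); print(F())
manip.move_straight(o+z,None,.15); print(F())
manip.set_gripper(0.0,15); print('grip',F(), manip.sense()['ft_torque'])
for k in range(1,5):
    manip.move_straight(o+z,down(a+(th-a)*k/4),.1)
    print(k,F(),np.round(manip.sense()['ft_torque'],2))
for dx in (-.002,.002):
    manip.move_straight(o+z+dx*X,None,.05); print(dx,F())
manip.move_straight(o+z,None,.05); print(F(),manip.sense()['q'])
E
python3 turn.py
```

```text
(array([-0.48,  0.03, -0.21]), 0.04493772706619824, 6.05)
(array([0.53, 0.54, 1.12]), 0.044688577409548284, 6.72)
grip (array([ 0.54, -1.89,  6.39]), 0.010044687715012528, 7.34) [-0.20945484  0.1234344  -0.01028871]
1 (array([ 0.21, -1.77,  6.34]), 0.01010540602544453, 7.79) [-0.19  0.11  0.03]
2 (array([ 0.5 , -2.82,  7.35]), 0.010060778221310102, 8.24) [-0.23  0.09 -0.01]
3 (array([ 1.17, -3.13,  6.34]), 0.010092356250912917, 8.69) [-0.22  0.07  0.03]
4 (array([ 0.18, -2.59,  7.67]), 0.010349216425512805, 9.14) [-0.22  0.18 -0.  ]
-0.002 (array([13.47,  0.54, -2.67]), 0.010131357194528026, 9.39)
0.002 (array([-14.6 ,  -5.31,  15.72]), 0.009499311788313335, 9.64)
(array([ 0.59, -1.53,  8.26]), 0.009622692490493185, 9.89) [-4.27711931e-01  5.90660795e-01  1.60656740e+00 -1.83898710e-04
  9.42416644e-01 -6.37032332e-01]
```

The bushing is turned, the gap stayed at the wing's 10 mm, and the side force was symmetric around the assumed x, so the axis x is confirmed. Next I release and take a wrist view of the rod.

Run:
```python
from h import *
o=np.array([.5475,-.184,0])
manip.set_gripper(.045)
manip.move_straight(o+[0,0,.19],None,.3)
w=grab('wrist','w3.png')
h=np.radians(-137.9);u=np.array([np.cos(h),np.sin(h),0])
n=np.array([.389,.296,0]);p=n-.01*u+[0,0,.17]
manip.move_ptp(p,down(h+np.pi/2))
w=grab('wrist');print(w['origin'],proj(w,[*n[:2],.023]),proj(w,[.4955,.3925,.023]),manip.sense()['time_s'],manip.sense()['q'])
np.save('w4.npy',w,allow_pickle=True)
a=cv2.resize(cv2.imread('pics/w3.png')[60:260,200:440],None,fx=1.6,fy=1.6)
b=cv2.resize(w['img'][0:230,200:440,::-1],None,fx=1.7,fy=1.7,interpolation=cv2.INTER_CUBIC)
oo=np.zeros((391,800,3),np.uint8);oo[:320,:384]=a;oo[:391,392:800]=b
cv2.imwrite('pics/w34.png',oo)
```

```text
[0.45668289 0.35544213 0.32796944] (np.float64(321.2057580908498), np.float64(195.88750341223596)) (np.float64(320.7502782022332), np.float64(57.747302033237304)) 13.0167 [ 5.31209042e-01  3.90958183e-01  1.72374842e+00 -1.20800123e-04
  1.02696047e+00  1.36768251e+00]
```

View pics/w34.png

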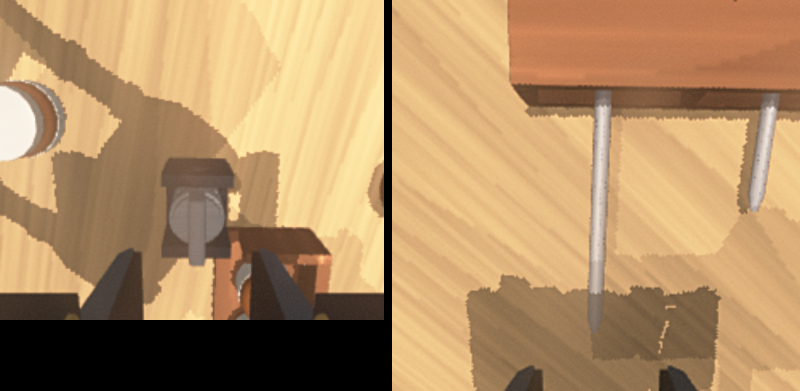

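The left panel shows the wing parallel to the yoke's sides, so it is lined up. In the right panel the long rod's shank leaves the riser at wrist px (324.1,54.1) and its nose is at (320,194.1), so it is about 1.7° off my heading. Next I compute, grip, draw it out and carry it.

Run:
```python
from h import *
w=np.load('w4.npy',allow_pickle=True).item()
e=onz(w,324.1,54.1,.023);n=onz(w,320,194.1,.023);h=np.arctan2(*(n-e)[1::-1]);print(e,n,np.degrees(h),np.linalg.norm(n-e))
u=np.array([np.cos(h),np.sin(h),0])
g=n-.085*u; g[2]=.018
O=down(h+np.pi/2)
def F():
    s=manip.sense();return np.round(s['ft_force'],2),round(s['finger_gap'],4),round(s['time_s'],2)
manip.set_gripper(.05)
manip.move_straight([g[0],g[1],.12],O,.25)
manip.move_straight(g,None,.15);print(F())
manip.set_gripper(0,60);print(F())
manip.move_straight(g+.03*u,None,.1);print(F())
manip.move_straight(g+.14*u+[0,0,.002],None,.15);print(F(),manip.sense()['q'])
np.save('st.npy',np.array([h,*g]))
d=grab('side','s1.png')
cv2.imwrite('pics/s1c.png',cv2.resize(d['img'][120:260,130:330,::-1],None,fx=3,fy=3))
```

```text
[0.50018157 0.39223095 0.023     ] [0.38965994 0.29844869 0.023     ] -139.68398928605183 0.14494876031445147
(array([-0.71, -0.38,  0.27]), 0.0502, 14.68)
(array([ 0.16,  0.27, -0.09]), 0.0087, 15.39)
(array([-0.77, -1.3 ,  0.18]), 0.0087, 15.84)
(array([ 0.7 ,  0.31, -2.34]), 0.0084, 16.73) [ 5.10276142e-01  5.99878844e-01  2.00353464e+00 -1.93834945e-06
  5.36678711e-01  1.37745559e+00]
```

View pics/s1c.png

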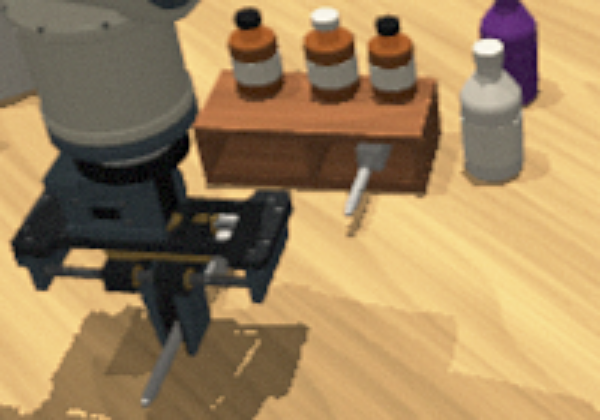

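The rod is fully out of the riser and held level (z force -2.3 N, which is its weight). Next I carry it to lie on the insertion line, nose towards the yoke, and set it down.

Run:
```python
from h import *
th=np.radians(12);X=np.array([np.cos(th),np.sin(th),0]);Y=np.array([-np.sin(th),np.cos(th),0])
o=np.array([.5475,-.184,0]); u=-Y
def F():
    s=manip.sense();return np.round(s['ft_force'],2),round(s['finger_gap'],4),round(s['time_s'],2)
p=np.array(manip.sense()['position'])
manip.move_straight([p[0],p[1],.09],None,.2)
t=o+.185*Y
O=down(th)
manip.move_ptp(t+[0,0,.09],O);print(F())
Ot=(R.from_rotvec(.07*np.cross(u,[0,0,1]))*R.from_rotvec(O)).as_rotvec()
manip.move_straight(t+[0,0,.04],Ot,.15)
for z in (.026,.022,.0185):
    manip.move_straight(t+[0,0,z],None,.06);print(z,F())
manip.set_gripper(.014,5);manip.sleep(.3);manip.set_gripper(.05);print(F())
manip.move_straight(t+[0,0,.17],O,.25)
# look: camera is ~75 mm towards +Y of TCP
w=grab('wrist','w5.png');print(w['origin'],proj(w,[*(o+.25*Y)[:2],.022]),F())
np.save('w5.npy',w,allow_pickle=True)
cv2.imwrite('pics/w5c.png',cv2.resize(w['img'][0:250,200:450,::-1],None,fx=2.4,fy=2.4,interpolation=cv2.INTER_CUBIC))
```

```text
(array([-0.05,  0.56, -2.19]), 0.0085, 18.84)
0.026 (array([-0.72,  0.36, -1.85]), 0.0087, 19.71)
0.022 (array([-0.44,  0.22, -1.58]), 0.0086, 19.96)
0.0185 (array([-0.19,  0.52, -2.33]), 0.0087, 20.21)
(array([-0.11,  0.02,  0.14]), 0.05, 21.52)
[0.4917117  0.07497411 0.32734336] (np.float64(323.22404455020046), np.float64(128.35939529586008)) (array([-1.2 , -0.03,  0.26]), 0.05, 22.33)
```

View pics/w5c.png

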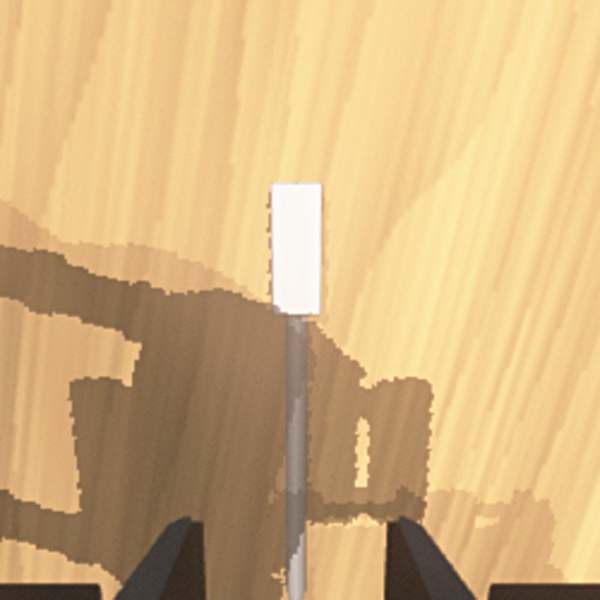

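The handle lies flat with its shoulder at wrist px (323.8,131.3) and its far end at (323.8,76.3), and it is aligned with the line. Next I regrip it by the handle and bring the nose in front of the bore.

```bash
cat > c.py <<'E'
from h import *
th=np.radians(12);X=np.array([np.cos(th),np.sin(th),0]);Y=np.array([-np.sin(th),np.cos(th),0])
o=np.array([.5475,-.184,0]);O=down(th)
def F():
    s=manip.sense();f=np.array(s['ft_force']);return np.round([f@X,f@Y,f[2]],1),round(s['finger_gap'],4),round(s['time_s'],2)
E
python3 - <<'E'
from c import *
w=np.load('w5.npy',allow_pickle=True).item()
s=onz(w,323.75,131.3,.022)-o;e=onz(w,323.75,76.25,.022)-o
print('shoulder',s@X,s@Y,'end',e@X,e@Y)
sy=(s@Y+e@Y-.055)/2; sx=(s@X+e@X)/2
g=o+sx*X+(sy+.038)*Y
manip.move_straight(g+[0,0,.09],O,.25)
manip.move_straight(g+[0,0,.017],None,.15);print(F())
manip.set_gripper(0,60);print(F(),manip.sense()['ft_torque'])
manip.move_straight(g+[0,0,.056],None,.15);print(F())
manip.move_straight(o+(.205+.038)*Y+[0,0,.056],None,.15);print(F(),sy)
d=grab('side','s2.png');t=grab('top','t2.png')
for n,c in(('side',d),('top',t)): print(n,[np.round(proj(c,o+y*Y+[0,0,.05]),1) for y in(.028,.055,.205)])
a=cv2.resize(d['img'][220:320,300:460,::-1],None,fx=3.2,fy=3.2,interpolation=cv2.INTER_CUBIC)
b=cv2.resize(t['img'][180:240,330:450,::-1],None,fx=4,fy=4,interpolation=cv2.INTER_CUBIC)
oo=np.zeros((570,520,3),np.uint8);oo[:320,:512]=a;oo[325:565,:480]=b
cv2.imwrite('pics/s2c.png',oo)
E
```

```text
shoulder 0.0005649690102321657 0.24693272121323556 end 0.0005199016818377266 0.30151025342163595
(array([0.1, 0.3, 1.4]), 0.0497, 23.62)
(array([-0.8,  0.8,  7.4]), 0.022, 24.17) [-0.1779044   0.21557965  0.06288066]
(array([ 0.1,  0.1, -3. ]), 0.0218, 24.57)
(array([-0.5,  0.3, -3.6]), 0.0218, 25.0) 0.2467214873174358
side [array([393.3, 276.1]), array([380.8, 270.1]), array([317.2, 239.6])]
top [array([410.3, 215.8]), array([399.2, 218.2]), array([336.7, 231.7])]
```

View pics/s2c.png

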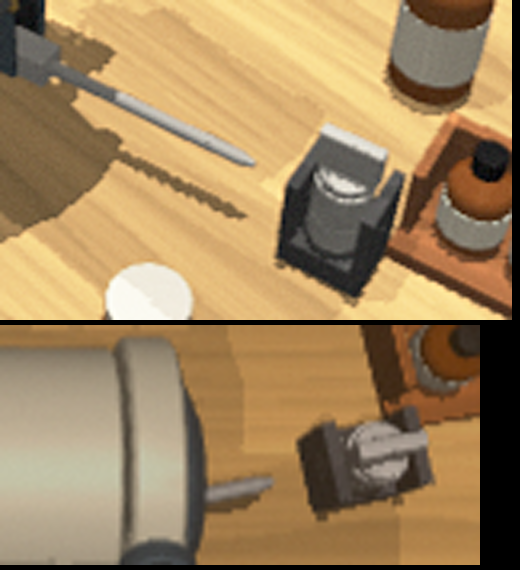

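The wing is lined up. The nose is at side px (379.1,270.9) and top px (397.5,219.3), both within 1.5 px of the line and consistent with the known camera bias. I'll insert it with a force watch.

```bash
cat > ins.py <<'E'
from c import *
import sys
z=.0555
y=.205
while y>.020:
    y-= .005 if y>.036 else .0015
    manip.move_straight(o+(y+.038)*Y+[0,0,z],None,.06)
    f=F(); 
    if int(round(y*1000))%20==0 or y<.036 or np.abs(f[0]).max()>8: print(round(y,4),f)
    if f[0][1]>15 or np.abs(f[0]).max()>25: break
E
python3 ins.py
```

```text
0.2 (array([ 0.4, -0.2, -2.2]), 0.0216, 25.35)
0.18 (array([ 0.2, -0.1, -2.2]), 0.0216, 26.35)
0.16 (array([-0.2, -0.7, -1.8]), 0.0217, 27.35)
0.14 (array([ 0.5,  0.3, -2.7]), 0.0216, 28.35)
0.12 (array([ 0.6, -0.9, -2.4]), 0.0218, 29.35)
0.1 (array([-0.6,  0.7, -1.6]), 0.0215, 30.35)
0.08 (array([ 0.3, -0.2, -3.2]), 0.0215, 31.35)
0.06 (array([-0.2,  0.1, -2.2]), 0.0216, 32.35)
0.04 (array([ 0.8,  0.8, -2.5]), 0.0217, 33.35)
0.035 (array([ 0.3, -0.2, -2.8]), 0.022, 33.6)
0.0335 (array([-0.8, -0.2, -2.5]), 0.0217, 33.85)
0.032 (array([-1. , -0.5, -2.1]), 0.0213, 34.1)
0.0305 (array([-0.2,  0.2, -2.6]), 0.0213, 34.35)
0.029 (array([ 0.9,  0.2, -2.7]), 0.0219, 34.6)
0.0275 (array([-0.3,  0.8, -1.6]), 0.0218, 34.85)
0.026 (array([ 0.5,  1. , -3.1]), 0.0214, 35.1)
0.0245 (array([ 2.9, 10.5,  0.5]), 0.0217, 35.35)
0.023 (array([ 6.8, 24.3,  5.6]), 0.0219, 35.6)
```

It went through without touching and made firm contact at the yoke (24 N). I'll ease off, release, back away and check.

Run:
```python
from c import *
b=o+(.0245+.038)*Y
manip.move_straight(b+[0,0,.0555],None,.05);print(F())
manip.set_gripper(.05);print(F())
manip.move_straight(b+[0,0,.17],None,.15)
manip.move_straight(b+.13*Y+[0,0,.24],None,.3);print(F())
d=grab('side','s3.png');t=grab('top','t3.png')
a=cv2.resize(d['img'][200:360,310:510,::-1],None,fx=2.6,fy=2.6,interpolation=cv2.INTER_CUBIC)
c=cv2.resize(t['img'][110:290,370:500,::-1],None,fx=2.1,fy=2.1,interpolation=cv2.INTER_CUBIC)
oo=np.zeros((416,800,3),np.uint8);oo[:416,:520]=a;oo[:378,525:798]=c
cv2.imwrite('pics/s3c.png',oo)
```

```text
(array([ 3.3, 11.6,  0.8]), 0.0219, 35.85)
(array([0.8, 0.4, 0.4]), 0.05, 36.47)
(array([ 0.6, -0.3, -0.4]), 0.0503, 38.02)
```

View pics/s3c.png

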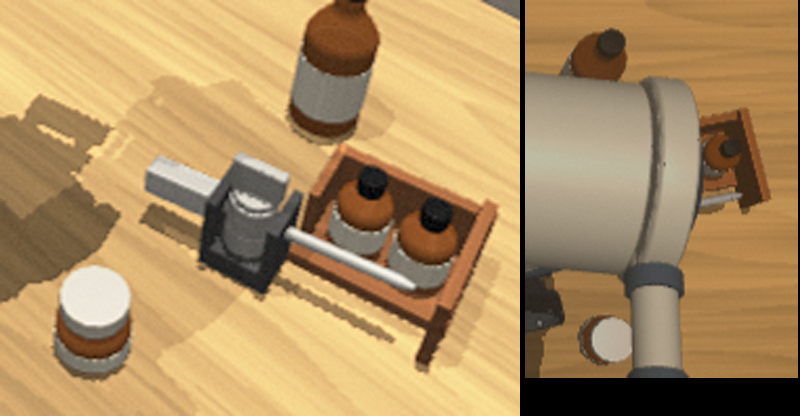

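The rod runs through both cheeks and the bushing, its handle sits against the yoke (side crop about (205,195)) and its nose is in front of the vials at (412,285). The vials, jar and tall bottle are standing and the gripper is clear.

```bash
python3 -c "
from bench import manip
manip.finish_job();print(manip.sense()['time_s'])"
```

```text
the job is handed in; nothing more can be done
the job is handed in; nothing more can be done
```

The bottle bay is locked and the job is handed in, at about 38 s of robot time; no verdict was reported.

**What I did:** I turned the winged bushing about +68° into line. Then I drew the long rod out by its shank, laid it down on the insertion line and took it again by its handle. I pushed it through cheek, bushing and cheek until the handle stopped against the yoke, let go and backed away.

**Last checks:**
- **Bushing:** it looked parallel to the yoke's sides in the pictures.
- **Insertion:** the rod went in with only a few newtons of force, then met firm contact of 24 N at the yoke.
- **Final picture:** the handle is against the yoke, the nose is in front of the bottles, and the vials, jar and tall bottle are standing. The gripper is clear and the wrist force is close to zero.

**Not checked or not matching:**
- The handle reached the yoke about 2.5 mm further in than my measured position said. The top and wrist cameras also disagreed by up to 4 mm on the yoke. I went by contact force instead, and did not measure the final gap at the yoke from a picture.
- I did not look at the white bottle and short rod again after the rod was drawn out; both were in place and untouched then.

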